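# Cap the camera lens before spraying

### The job

Spraying is about to start, so put the lens cap on the zoom lens that stands open on the bench: take the larger of the two caps by pinching its sprung grips together, lower it slowly into the lens's front rim and press gently until its flange sits all round on the rim, then let the grips go so that both tabs spring out under the rim and lock the cap on. Leave the lens standing upright where it is, never knock it or lean on it hard, and do not shift the other things on the bench.

Things in the scene. Friction and masses are not known exactly. Their poses are not given: they have to be found in the camera images.
- lens: black camera zoom lens standing loose on its rear cap, front end up, 72 mm in diameter, 0.8 kg. Origin: centre of its underside, on the bench; z up along its axis. It tips easily when pushed sideways at the top. Its front barrel (70 mm outside, coaxial) is locked at the zoom it was left at, so the front rim's top is 92 to 128 mm above the origin; no reading gives this, find it by touch
- lens_mouth (a point): point on the lens's axis 92 mm above its underside: the lowest that the flat top of the front rim can be (the true rim is 0 to 36 mm higher). The rim has a round mouth 60 mm wide through a lip 3 mm thick; below the lip the inside widens to 65 mm; the glass lies 12.5 mm below the top of the rim
- cap: the larger lens cap, black, 40 g, lying face up; it fits the lens. Origin: centre of its underside, z up. A round spigot 57.6 mm wide (chamfered to 53 mm over its lowest 2 mm) rises to z = 9 mm; above it a flange 67 mm wide from z = 9 to 12 mm, its top the cap's face. When home the flange rests on the top of the lens rim, so the origin is 9 mm below the rim's top. A half turn makes no difference
- cap_grip (a point): on the cap's axis 19.5 mm above its origin, midway between its two sprung grips, which stand on the face and slide along the cap's y axis: each 22 mm wide along x, 5 mm thick, z = 12 to 27 mm, outer face 21 mm from the axis when free, 14 mm fully pinched (42 and 28 mm over both). Each spring pushes outward with 2.2 N when free, 6 N fully pinched
- cap_teeth (a point): on the cap's axis 3.5 mm above its origin, at mid height of the teeth. Each grip carries one tooth at the same side (+y, -y), z = 2.2 to 4.7 mm, 12 mm wide, reaching 35 mm from the axis when free and 28 mm, inside the spigot, when fully pinched. With the teeth out the cap cannot enter the lens: it goes in only with both tabs fully pinched
- cap_tab_l (a joint): how far the larger cap's tab at its +y side is pushed in: 0 free, 0.007 m fully pinched; 0.0015 to 0.0035 when sprung out under the lens's lip (locked), about 0.0055 to 0.006 if caught in the mouth of the lip because the cap is not fully down
- cap_tab_r (a joint): the same for the tab at the cap's -y side
- cap_small: the smaller lens cap, of the same make but with a flange only 51 mm wide and 32 mm over its grips; it belongs to another lens and is not needed. Origin: centre of its underside
- glass_jar: empty clear glass jar, 52 mm wide, 78 mm high. Origin: centre of its underside
- paint_jar: grey paint jar with a black screw cap, 48 mm wide, 72 mm high. Origin: centre of its underside
- screw_lid: black screw lid lying open side up, 42 mm wide, 16 mm high. Origin: centre of its underside
- colour_cup: steel airbrush colour cup, 34 mm wide, 45 mm high. Origin: centre of its underside
- chassis: grey model locomotive chassis with motor, 222 by 47 by 67 mm. Origin: under its middle, x along it
- side_panel: thin grey model body side with grilles, 260 by 46 by 5 mm, lying flat. Origin: centre of its underside, x along it
- brush: flat paint brush with a wooden handle, about 200 mm long, lying on the bench. Origin: under it, x along it
Not all that is in view belongs to the job. What is shaped like the cap but blue is not meant. What is shaped like the lens but purple is not meant.

How it is judged:
On the way:
1. the larger cap is lifted off the bench with both of its tabs pinched in (height (world z) of cap above 0.04 m and value of joint each of cap_tab_l, cap_tab_r above 0.0055 m), for 0.2 s.
At the end, for the whole second after the job is handed in: The larger cap sits level and centred (within 4 mm) in the front of the lens with both tabs sprung out under the lip (each 0.8 to 4.1 mm from its free position, which only the groove under the lip gives), let go and at rest; the lens stands upright within 25 mm of where it was (horizontal distance between cap and lens below 0.004 m and z of cap in the frame of lens between 0.081 and 0.122 m and angle between cap's own z axis and vertical below 0.06 rad and value of joint cap_tab_l between 0.0008 and 0.0041 m and value of joint cap_tab_r between 0.0008 and 0.0041 m and angle between lens's own z axis and vertical below 0.04 rad and distance of lens from where it was at the start of the episode below 0.025 m and linear speed of each of cap, lens below 0.02 m/s); the robot touches nothing.
It fails at once if the cap is knocked or pressed on the lens with more than 25 N (contact force between cap and lens above 25 N).
It fails at once if the lens is tipped by more than 11 degrees (angle between lens's own z axis and vertical above 0.2 rad).
It fails at once if another thing on the bench is shifted by more than 30 mm (distance of any of cap_small, glass_jar, paint_jar, screw_lid, colour_cup, chassis, side_panel, brush from where it was at the start of the episode above 0.03 m).
It also fails if it takes over 51 s, if anything falls off the work surface, if the arm or the gripper's body presses on something with over 40 N, if the wrist force passes 120 N, or if a joint passes its speed limit or range.

### The arm

A 7-joint arm with a two-finger parallel gripper is mounted at the origin on the work surface. World frame = base frame: x ahead of the robot, y to its left, z up, the work surface at z = 0. Lengths are in m, angles in rad, forces in N, time in s.
With the tool pointing down it reaches from about 0.4 to 0.875 m from the base axis. Payload 19.3 kg.
Tool frame: the origin (TCP) lies at the very end of the fingers, on their centre line; the grasp point (between the pads) lies 19 mm behind it; z points along the fingers, y is the line along which they close (so a half turn about z gives the same grasp; the last joint's range is limited). The gripper opens to 85 mm and grips with 20 to 120 N. Pads are 22 mm wide; open, the fingers measure 114 mm over their backs; the gripper's body (76 mm by 85 mm) begins 54 mm behind the grasp point. The pads swing forward as they close: fully open they stand 13 mm farther back than shut.
Start: joints at [1.044, 0.521, -0.036, 1.599, 0.021, 1.021, -0.113], TCP at [0.276, -0.561, 0.231] pointing down, gripper open.
Joint ranges: [-2.91, 2.91], [-0.3, 2.13], [-1.5, 1.42], [0.17, 2.43], [-1.26, 4.41], [0.16, 1.93], [-2.52, 2.52]. Speed limits (rad/s): [1.89, 1.89, 2.39, 2.39, 3.01, 3.01, 3.01].

### API

Orientations are given as [roll, pitch, yaw] about the fixed x, y, z axes, in that order (R = Rz(yaw) Ry(pitch) Rx(roll)).
In Python, from workcell import monitor, optics, job_done gives the robot as it stands.
- The arm moves only by the shell command python3 -m handwheel 'ROWS' [FORCE]. ROWS is JSON, a list of rows, each an object of numbers: "dx", "dy", "dz": the shift along the tool's x, y, z in cm; "wx", "wy", "wz": the turn, a rotation vector about the tool's x, y, z in rad; "claw": the opening in per cent of the stroke, from 0 (shut) to 100 (fully open). A call has 1 to 8 rows; each row shifts and turns the commanded pose from where the row before left it, along the tool's axes as they then stand; what a row does not reach is not made up. A row lasts 1/8 s, in which the tool goes at most 62.5 mm and 10.7 degrees, less where a joint would pass 70% of its speed; a pose out of reach is approached as far as the arm can. A call with a gripper value outside its range is refused whole. The fingers move at their own pace and stop on an object; FORCE is the grip in N (left out, the last holds). Time passes only in rows, so rows that do not move let the fingers close. It gives the time, the measured TCP pose, the force, the opening and the grip force at its end, in the units of the state.
- monitor.observe(): the state, without advancing time (a new reading comes with each control period).
- optics.grab_frame(name): name is "scene" or "top" or "wrist"; returns a dict with "frame" (480x640x3 uint8, blue, green, red), "fovy" (degrees; the focal length in pixels is half the picture's height over the tangent of half this angle, whatever the lens; pixels are square), "cx", "cy" (the principal point, pixels), "k1" (the pictures are not rectified: a ray, as slopes to the right and down, at radius r is drawn at 1 + k1 r^2 times it, then the intrinsics apply), "R" (3x3) and "t" (3): a world point X has camera coordinates R X + t. Camera axes: x right, y down, z forward; pixel columns grow to the right and rows downward; lengths in m; the calibration is good to about 2 mm. A picture is of the moment at which its call begins. There is no depth.
- job_done(): hands the job in; it is judged then, once.
Trained networks look in the newest picture that a camera, given by its name, has taken for a name from the list of things; names that differ only in an ending like _2 or _b are one class to them, and where a whole thing is asked for, a point or a joint stands for the part that bears it (a point fixed in the world has none). Each returns a list of dicts, best first, with "p" (0 to 1); they miss things now and then, are a little off and sometimes report something else, mostly with a low value. They report only what shows in the picture. A call takes as long as a camera call. They do not tell look-alikes from the thing itself.
- optics.masks_of(name, camera): "region" (480x640 bool, what is visible of it) and "rect" ([left, top, width, height] in pixels, round what is visible of it).
The state is a dict: "clock": time; "qpos": joint angles; "qd": joint speeds; "joint_efforts": joint torques, N m; "position": TCP position; "tool_rot": TCP orientation; "force": force on the tool from outside, world axes, zero at the start; "moment": the same for the moment, N m; "grip_width": finger opening in m; "finger_force": force on a finger pad.
Only numpy, scipy, OpenCV 4.12 (cv2) and the standard library are available. Lean on these libraries where they do the work, as an engineer would, in place of code of your own. Each camera call takes 0.05 s, during which the arm holds its last target. There are 200 camera calls.

## Working session

There is one attempt and no reset: what is moved stays moved. The work goes in short steps, Python scripts to look and compute and a shell command to move; the robot and the scene stay as the last step left them, time stands still between calls to the robot, and variables do not carry over. Pictures are saved under pics/ and viewed, at most 10 in all, crops included, and the job is handed in when it is done.

```bash
mkdir -p pics; ls; python3 - <<'E'
from workcell import monitor, optics
import cv2
print(monitor.observe())
for n in ("scene","top"):
    f=optics.grab_frame(n); cv2.imwrite(f"pics/{n}0.png",f["frame"]); print(n,{k:f[k] for k in f if k!="frame"})
    for o in ("cap","lens","cap_small"):
        print(o,[(round(d["p"],2),d["rect"]) for d in optics.masks_of(o,n)])
E
```

```text
pics
{'clock': 0.0, 'qpos': array([ 1.04380342,  0.52199491, -0.03630221,  1.59999428,  0.0212046 ,
        1.02108864, -0.11283937]), 'qd': array([-0.00114335, -0.00068459, -0.00067726,  0.00122566, -0.00085182,
        0.0002492 ,  0.00134421]), 'joint_efforts': array([-3.74654237e-04, -9.27093315e+01,  1.97959878e+00, -3.69927049e+01,
        1.78170204e-02,  8.14177038e-03,  1.07577287e-04]), 'position': array([ 0.27547893, -0.56064916,  0.23074283]), 'tool_rot': array([-3.14049656e+00,  9.44640754e-05,  4.56723920e-01]), 'force': array([ 0.7921306 ,  0.27133785, -0.37628703]), 'moment': array([-0.0003086 ,  0.04546051,  0.00451255]), 'finger_force': 0.0, 'grip_width': 0.08549873599738429}
scene {'fovy': 57.09717785013273, 'cx': 321.8016515485306, 'cy': 243.81988576583018, 'k1': -0.03528351115983723, 'R': array([[ 0.6328706 ,  0.77415438,  0.01264102],
       [ 0.64465883, -0.51782507, -0.56238082],
       [-0.42882373,  0.36406343, -0.82678173]]), 't': array([-0.37927094, -0.32404957,  1.21001993])}
cap [(0.88, [382.2, 232.5, 26.5, 26.0]), (0.73, [370.3, 193.1, 25.0, 19.4])]
lens [(0.86, [273.9, 192.5, 31.4, 49.9]), (0.57, [313.7, 220.6, 32.5, 50.4])]
cap_small [(0.97, [204.9, 330.1, 24.9, 29.3])]
top {'fovy': 54.84409237191714, 'cx': 322.6787382810227, 'cy': 237.82356085789132, 'k1': -0.11361151439185928, 'R': array([[ 0.02689539, -0.99963327,  0.00315565],
       [-0.98305328, -0.02702169, -0.18131762],
       [ 0.18133639,  0.00177444, -0.98341953]]), 't': array([-0.00109495,  0.56653288,  0.85656802])}
cap [(0.96, [236.2, 185.9, 28.7, 29.7]), (0.66, [199.2, 237.5, 30.6, 29.4])]
lens [(0.71, [299.4, 264.7, 38.7, 40.0]), (0.67, [297.3, 209.9, 36.9, 44.8]), (0.62, [197.9, 239.6, 29.3, 29.4])]
cap_small [(0.75, [441.6, 218.0, 26.3, 25.0])]
```

```bash
python3 - <<'E'
import cv2
a=cv2.imread("pics/top0.png")[130:350,150:500]; cv2.imwrite("pics/t1.png",cv2.resize(a,None,fx=2.28,fy=2.28,interpolation=cv2.INTER_CUBIC))
a=cv2.imread("pics/scene0.png")[150:400,160:480]; cv2.imwrite("pics/s1.png",cv2.resize(a,None,fx=2.4,fy=2.4,interpolation=cv2.INTER_CUBIC))
E
```

```text
(no output)
```

View pics/t1.png

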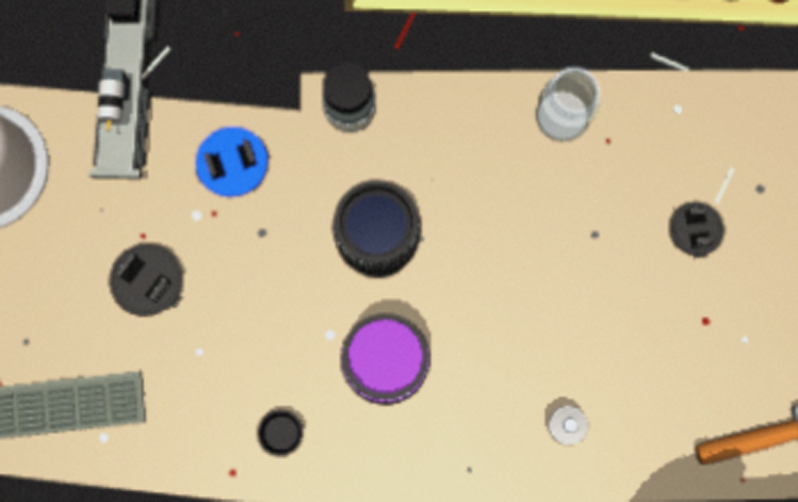

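View pics/s1.png

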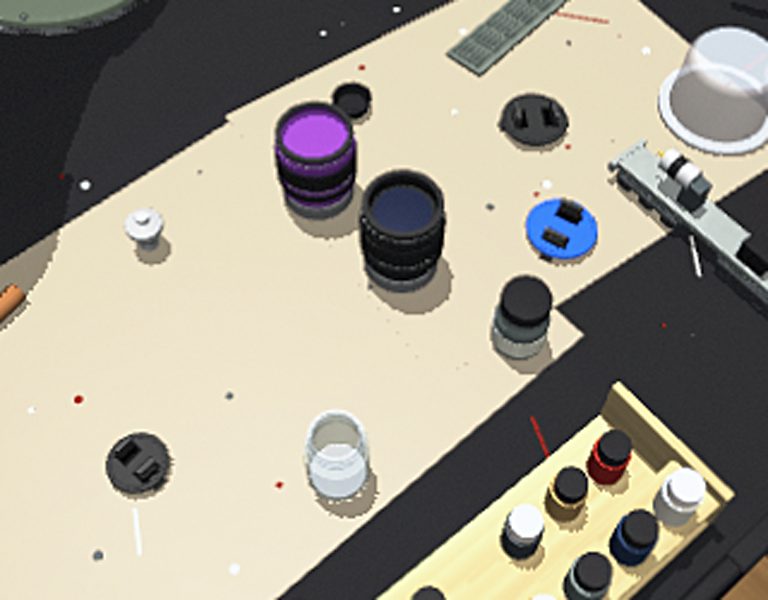

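```bash
cat > h.py <<'E'
import numpy as np, cv2
from workcell import monitor, optics
from scipy.optimize import least_squares
def K(f):
    h=240/np.tan(np.radians(f["fovy"])/2); return np.array([[h,0,f["cx"]],[0,h,f["cy"]],[0,0,1]])
def proj(f,X):
    return cv2.projectPoints(np.atleast_2d(np.float64(X)),cv2.Rodrigues(f["R"])[0],f["t"],K(f),np.array([f["k1"],0,0,0,0]))[0][:,0]
def at(f,px,z):
    "world point on plane z seen at px"
    return np.append(least_squares(lambda p:(proj(f,[p[0],p[1],z])[0]-px),[.6,0]).x,z)
def tri(fs,pxs):
    r=least_squares(lambda p:np.concatenate([proj(f,p)[0]-q for f,q in zip(fs,pxs)]),[.6,0,.1]); return r.x,r.fun
def shift(dw,yaw):
    "world shift -> tool shift (tool down)"
    c,s=np.cos(yaw),np.sin(yaw); return np.array([c*dw[0]+s*dw[1], s*dw[0]-c*dw[1], -dw[2]])*100
E
python3 - <<'E'
from h import *
ft=optics.grab_frame("top"); fs=optics.grab_frame("scene")
c=lambda u,v:(150+u/2.28,130+v/2.28)
s=lambda u,v:(160+u/2.4,150+v/2.4)
cap=at(ft,c(146,279),.012); print("cap",cap,at(fs,s(534,119),.012))
g=[at(ft,c(131,267),.027),at(ft,c(158,290),.027)]; d=g[1]-g[0]; print("grips",np.linalg.norm(d),np.degrees(np.arctan2(d[1],d[0])))
for n,a,b in (("lens",(376,223),(403,204)),("purple",(386,355),(316,139))):
    print(n,*tri([ft,fs],[c(*a),s(*b)]),at(ft,c(*a),.11),at(fs,s(*b),.11))
p=monitor.observe(); y=p["tool_rot"][2]
print(shift(cap-p["position"],y))
E
```

```text
cap [0.53724444 0.23630857 0.012     ] [0.53903782 0.23679069 0.012     ]
grips 0.03239148117408772 -127.80742560086404
lens [0.57849138 0.03019668 0.09069269] [-0.41780243 -0.27772984 -0.53312755  0.0950546 ] [0.5739935  0.02901557 0.11      ] [0.58924016 0.02207484 0.11      ]
purple [0.4703356  0.01890043 0.0823455 ] [-0.41832235 -0.26290632 -0.56310634  0.08216779] [0.46767995 0.01793396 0.11      ] [0.48946501 0.00748284 0.11      ]
[ 58.64026346 -60.00942785  21.92729409]
```

```bash
R='{"dx":3.66,"dy":-3.75}'; python3 -m handwheel '[{"dx":3.66,"dy":-3.75},{"dx":3.66,"dy":-3.75},{"dx":3.66,"dy":-3.75},{"dx":3.66,"dy":-3.75},{"dx":3.66,"dy":-3.75},{"dx":3.66,"dy":-3.75},{"dx":3.66,"dy":-3.75},{"dx":3.66,"dy":-3.75}]' 20; python3 -m handwheel '[{"dx":3.66,"dy":-3.75},{"dx":3.66,"dy":-3.75},{"dx":3.66,"dy":-3.75},{"dx":3.66,"dy":-3.75},{"dx":3.66,"dy":-3.75},{"dx":3.66,"dy":-3.75},{"dx":3.66,"dy":-3.75},{}]'
python3 -c "
from workcell import monitor; print(monitor.observe()['qpos'])"
```

```text
[ 1.04384065  0.5214042  -0.03633455  1.59954133  0.02117139  1.02109739
 -0.11275193]schema error: expected keys dx, dy, dz, wx, wy, wz, claw
schema error: expected keys dx, dy, dz, wx, wy, wz, claw
```

```bash
python3 -m handwheel '[{"dx":3.66,"dy":-3.75,"dz":0,"wx":0,"wy":0,"wz":0,"claw":100},{"dx":3.66,"dy":-3.75,"dz":0,"wx":0,"wy":0,"wz":0,"claw":100},{"dx":3.66,"dy":-3.75,"dz":0,"wx":0,"wy":0,"wz":0,"claw":100},{"dx":3.66,"dy":-3.75,"dz":0,"wx":0,"wy":0,"wz":0,"claw":100},{"dx":3.66,"dy":-3.75,"dz":0,"wx":0,"wy":0,"wz":0,"claw":100},{"dx":3.66,"dy":-3.75,"dz":0,"wx":0,"wy":0,"wz":0,"claw":100},{"dx":3.66,"dy":-3.75,"dz":0,"wx":0,"wy":0,"wz":0,"claw":100},{"dx":3.66,"dy":-3.75,"dz":0,"wx":0,"wy":0,"wz":0,"claw":100}]' 20
python3 -c "
from workcell import monitor; print(monitor.observe()['qpos'])"
```

```text
clock: 1.5
position: [0.4065, -0.161, 0.2316]
tool_rot: [3.141, -0.001, 0.457]
force: [0.3, 0.1, 0.3]
grip_width: 0.0854
finger_force: 0.0
[ 0.42009314  0.22858476 -0.2093591   2.06050168  0.06249357  0.85753021
 -0.93901888]
```

```bash
python3 -m handwheel '[{"dx":3.66,"dy":-3.73,"dz":0,"wx":0,"wy":0,"wz":0,"claw":100},{"dx":3.66,"dy":-3.73,"dz":0,"wx":0,"wy":0,"wz":0,"claw":100},{"dx":3.66,"dy":-3.73,"dz":0,"wx":0,"wy":0,"wz":0,"claw":100},{"dx":3.66,"dy":-3.73,"dz":0,"wx":0,"wy":0,"wz":0,"claw":100},{"dx":3.66,"dy":-3.73,"dz":0,"wx":0,"wy":0,"wz":0,"claw":100},{"dx":3.66,"dy":-3.73,"dz":0,"wx":0,"wy":0,"wz":0,"claw":100},{"dx":3.66,"dy":-3.73,"dz":0,"wx":0,"wy":0,"wz":0,"claw":100},{"dx":3.66,"dy":-3.73,"dz":0,"wx":0,"wy":0,"wz":0,"claw":100}]' 20
python3 -m handwheel '[{"dx":0,"dy":0,"dz":0,"wx":0,"wy":0,"wz":-0.18,"claw":100},{"dx":0,"dy":0,"dz":0,"wx":0,"wy":0,"wz":-0.18,"claw":100},{"dx":0,"dy":0,"dz":0,"wx":0,"wy":0,"wz":-0.18,"claw":100},{"dx":0,"dy":0,"dz":0,"wx":0,"wy":0,"wz":-0.18,"claw":100},{"dx":0,"dy":0,"dz":0,"wx":0,"wy":0,"wz":-0.18,"claw":100},{"dx":0,"dy":0,"dz":0,"wx":0,"wy":0,"wz":-0.18,"claw":100},{"dx":0,"dy":0,"dz":0,"wx":0,"wy":0,"wz":-0.18,"claw":100},{"dx":0,"dy":0,"dz":0,"wx":0,"wy":0,"wz":-0.18,"claw":100}]'
python3 -m handwheel '[{"dx":0,"dy":0,"dz":0,"wx":0,"wy":0,"wz":-0.18,"claw":100},{"dx":0,"dy":0,"dz":0,"wx":0,"wy":0,"wz":-0.18,"claw":100},{"dx":0,"dy":0,"dz":0,"wx":0,"wy":0,"wz":-0.18,"claw":100},{"dx":0,"dy":0,"dz":0,"wx":0,"wy":0,"wz":0,"claw":100},{"dx":0,"dy":0,"dz":0,"wx":0,"wy":0,"wz":0,"claw":100}]'
python3 -c "
from h import *; print(monitor.observe()['qpos'])
f=optics.grab_frame('wrist'); cv2.imwrite('pics/w1.png',f['frame']); print({k:f[k] for k in f if k!='frame'})
print(proj(f,[[.538,.2365,.012]]))"
```

```text
clock: 2.5
position: [0.5377, 0.236, 0.2314]
tool_rot: [3.141, -0.0, 0.457]
force: [1.2, 0.0, 1.4]
grip_width: 0.0856
finger_force: 0.0
clock: 3.5
position: [0.5374, 0.2343, 0.2313]
tool_rot: [3.142, 0.0, 1.902]
force: [-0.4, 0.5, 0.2]
grip_width: 0.0854
finger_force: 0.0
clock: 4.12
position: [0.5373, 0.2343, 0.2313]
tool_rot: [-3.142, 0.0, 2.432]
force: [0.3, 0.0, 1.1]
grip_width: 0.0856
finger_force: 0.0
[ 0.04278455  0.57009476 -0.81458486  1.67665051  0.45721762  1.09595056
 -0.04561096]
{'fovy': 62.47375152743262, 'cx': 319.6542541677596, 'cy': 242.98866131523556, 'k1': -0.009565877503298336, 'R': array([[ 0.65183907,  0.75835672, -0.00096067],
       [ 0.72494062, -0.62274365,  0.29436617],
       [ 0.22263631, -0.1925758 , -0.95569223]]), 't': array([-0.52840061, -0.2823756 ,  0.30395324])}
[[321.41149994 204.03384966]]
```

View pics/w1.png

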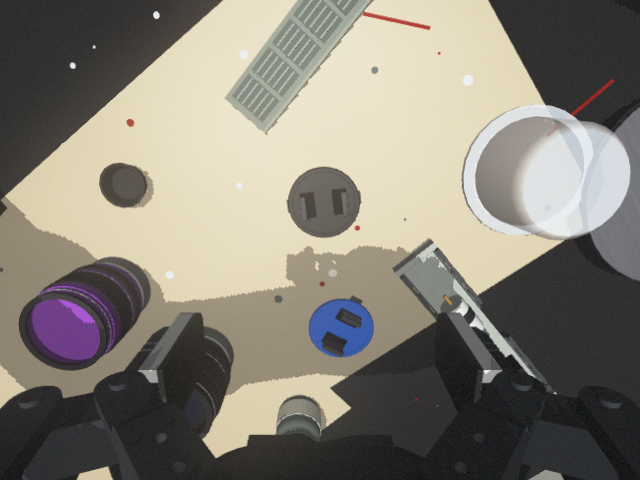

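```bash
python3 - <<'E'
from h import *
f=optics.grab_frame("wrist"); 
m=[d for d in optics.masks_of("cap","wrist") if abs(d["rect"][1]-167)<25][0]; print(m["rect"])
c,r,a=cv2.minAreaRect(np.argwhere(m["region"])[:,::-1].astype(np.float32)); print(c,r)
X=at(f,c,.0115); print("cap",X)
g=cv2.cvtColor(f["frame"],cv2.COLOR_BGR2GRAY); 
er=cv2.erode(m["region"].astype(np.uint8),np.ones((7,7)))
b=((g<np.median(g[m["region"]])*.7)&(er>0)).astype(np.uint8)
n,l,s,ce=cv2.connectedComponentsWithStats(b); print(s[1:],ce[1:])
k=np.argsort(-s[1:,4])[:2]+1
P=[at(f,ce[i],.020) for i in k]; d=P[1]-P[0]; print(P,np.linalg.norm(d),np.arctan2(d[1],d[0]))
for i in k: print(cv2.minAreaRect(np.argwhere(l==i)[:,::-1].astype(np.float32)))
cv2.imwrite("pics/w1c.png",cv2.resize(f["frame"][150:260,260:390],None,fx=5,fy=5,interpolation=cv2.INTER_CUBIC))
E
```

```text
[285.8, 168.3, 74.4, 68.9]
(323.7500305175781, 201.75001525878906) (70.00357055664062, 70.71067810058594)
cap [0.53786658 0.23952802 0.0115    ]
[[333 189  11  25 162]
 [345 189   1   1   1]
 [333 191   4   3   7]
 [307 195   5   4   7]
 [306 201   8   8  24]
 [313 200   1   1   1]
 [307 208   9   9  35]
 [310 210   1   1   1]] [[337.85802469 202.62962963]
 [345.         189.        ]
 [334.14285714 192.        ]
 [308.85714286 196.57142857]
 [309.66666667 204.41666667]
 [313.         200.        ]
 [310.77142857 212.91428571]
 [310.         210.        ]]
[array([0.54546966, 0.24973203, 0.02      ]), array([0.53668842, 0.22486734, 0.02      ])] 0.02636974262315641 -1.9102845429973194
((337.66290283203125, 200.91648864746094), (9.76264762878418, 24.29309844970703), 2.602562189102173)
((310.0754699707031, 212.73585510253906), (8.51635456085205, 7.417469501495361), 15.945395469665527)
```

View pics/w1c.png

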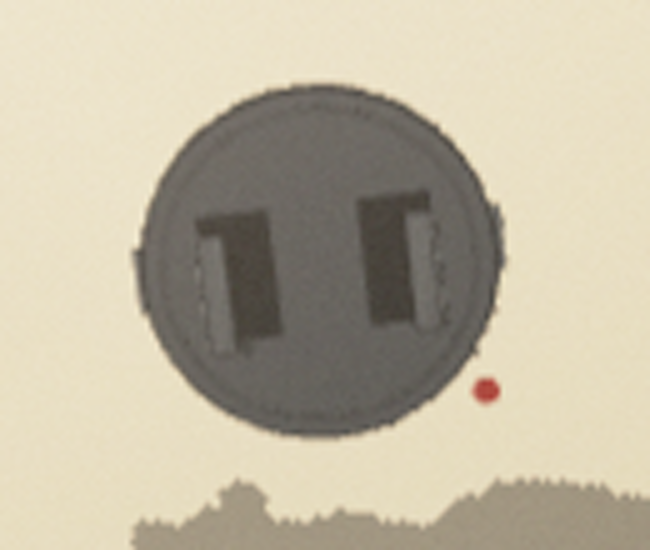

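```bash
python3 - <<'E'
from h import *
f=optics.grab_frame("wrist"); 
for a,b,z in (((303.6,208.6),(345,203.6),.027),((287.4,206.4),(360,197),.0035)):
    A,B=at(f,a,z),at(f,b,z);d=B-A; print((A+B)/2,np.linalg.norm(d),np.arctan2(d[1],d[0])+np.pi/2)
print(at(f,(323.8,202.4),.012))
s=monitor.observe();p=s["position"];y=s["tool_rot"][2]
print(p,y,shift(np.array([.538,.239,.03])-p,y))
E
```

```text
[0.53871489 0.23929492 0.027     ] 0.03710673779260032 2.55650695937183
[0.53896578 0.23853952 0.0035    ] 0.06933874713871643 2.5647841103096396
[0.53826834 0.23931647 0.012     ]
[0.5372833  0.2344864  0.23137504] 2.43526595611867 [ 0.23842931  0.3898898  20.1375043 ]
```

```bash
python3 -m handwheel '[{"dx":0.2,"dy":0.42,"dz":3,"wx":0,"wy":0,"wz":-0.125,"claw":65},{"dx":0,"dy":0,"dz":4,"wx":0,"wy":0,"wz":0,"claw":65},{"dx":0,"dy":0,"dz":4,"wx":0,"wy":0,"wz":0,"claw":65},{"dx":0,"dy":0,"dz":4,"wx":0,"wy":0,"wz":0,"claw":65},{"dx":0,"dy":0,"dz":3,"wx":0,"wy":0,"wz":0,"claw":65},{"dx":0,"dy":0,"dz":1.5,"wx":0,"wy":0,"wz":0,"claw":65},{"dx":0,"dy":0,"dz":0,"wx":0,"wy":0,"wz":0,"claw":65},{"dx":0,"dy":0,"dz":0,"wx":0,"wy":0,"wz":0,"claw":65}]' 20
python3 -c "
from h import *
f=optics.grab_frame('wrist'); cv2.imwrite('pics/w2.png',f['frame'])"
```

```text
clock: 5.32
position: [0.5391, 0.2393, 0.0375]
tool_rot: [3.14, 0.001, 2.561]
force: [0.0, 0.5, -0.1]
grip_width: 0.0554
finger_force: 0.0
```

View pics/w2.png

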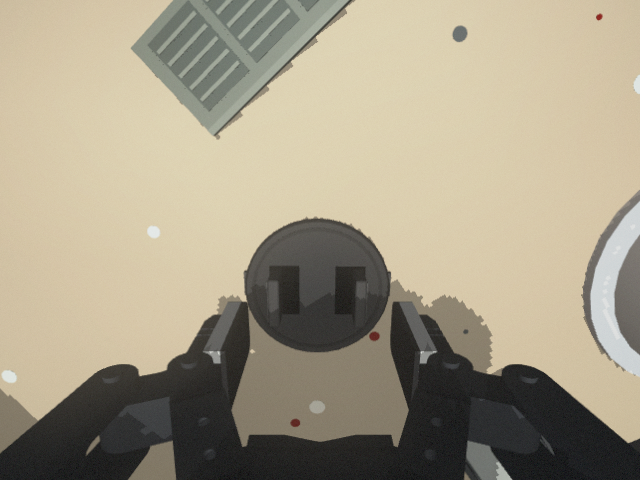

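```bash
python3 -m handwheel '[{"dx":0,"dy":0,"dz":1.2,"wx":0,"wy":0,"wz":0,"claw":65},{"dx":0,"dy":0,"dz":0.8,"wx":0,"wy":0,"wz":0,"claw":65},{"dx":0,"dy":0,"dz":0.45,"wx":0,"wy":0,"wz":0,"claw":65},{"dx":0,"dy":0,"dz":0,"wx":0,"wy":0,"wz":0,"claw":65},{"dx":0,"dy":0,"dz":0,"wx":0,"wy":0,"wz":0,"claw":65}]' 20
python3 -m handwheel '[{"dx":0,"dy":0,"dz":0,"wx":0,"wy":0,"wz":0,"claw":20},{"dx":0,"dy":0,"dz":0,"wx":0,"wy":0,"wz":0,"claw":20},{"dx":0,"dy":0,"dz":0,"wx":0,"wy":0,"wz":0,"claw":20},{"dx":0,"dy":0,"dz":0,"wx":0,"wy":0,"wz":0,"claw":20},{"dx":0,"dy":0,"dz":0,"wx":0,"wy":0,"wz":0,"claw":20},{"dx":0,"dy":0,"dz":0,"wx":0,"wy":0,"wz":0,"claw":20}]' 20
```

```text
clock: 6.0
position: [0.5386, 0.239, 0.0119]
tool_rot: [3.141, 0.0, 2.562]
force: [0.1, -0.0, -0.1]
grip_width: 0.055
finger_force: 0.0
clock: 6.75
position: [0.5388, 0.239, 0.0125]
tool_rot: [3.141, 0.001, 2.562]
force: [-2.2, -1.9, 8.8]
grip_width: 0.0269
finger_force: 19.4
```

```bash
python3 -m handwheel '[{"dx":0,"dy":0,"dz":-0.5,"wx":0,"wy":0,"wz":0,"claw":20},{"dx":0,"dy":0,"dz":-1.5,"wx":0,"wy":0,"wz":0,"claw":20},{"dx":0,"dy":0,"dz":-3,"wx":0,"wy":0,"wz":0,"claw":20},{"dx":0,"dy":0,"dz":-4,"wx":0,"wy":0,"wz":0,"claw":20},{"dx":0,"dy":0,"dz":-5,"wx":0,"wy":0,"wz":0,"claw":20},{"dx":0,"dy":0,"dz":-5,"wx":0,"wy":0,"wz":0,"claw":20},{"dx":0,"dy":0,"dz":-4.75,"wx":0,"wy":0,"wz":0,"claw":20},{"dx":0,"dy":0,"dz":0,"wx":0,"wy":0,"wz":0,"claw":20}]' 20
python3 -m handwheel '[{"dx":-3,"dy":-2,"dz":0,"wx":0,"wy":0,"wz":0,"claw":20},{"dx":-4,"dy":-2.7,"dz":0,"wx":0,"wy":0,"wz":0,"claw":20},{"dx":-4,"dy":-2.7,"dz":0,"wx":0,"wy":0,"wz":0,"claw":20},{"dx":-4,"dy":-2.7,"dz":0,"wx":0,"wy":0,"wz":0,"claw":20},{"dx":-4,"dy":-2.7,"dz":0,"wx":0,"wy":0,"wz":0,"claw":20},{"dx":-3.75,"dy":-2.5,"dz":0,"wx":0,"wy":0,"wz":0,"claw":20},{"dx":0,"dy":0,"dz":0,"wx":0,"wy":0,"wz":0,"claw":20},{"dx":0,"dy":0,"dz":0,"wx":0,"wy":0,"wz":0,"claw":20}]' 20
python3 -c "
from h import *
f=optics.grab_frame('wrist'); cv2.imwrite('pics/w3.png',f['frame'])
print([(round(d['p'],2),d['rect']) for d in optics.masks_of('lens','wrist')],proj(f,[.5785,.03,.093]))"
```

```text
clock: 7.75
position: [0.5393, 0.2398, 0.2535]
tool_rot: [3.137, 0.003, 2.562]
force: [0.3, 0.4, -0.5]
grip_width: 0.0271
finger_force: 20.7
clock: 8.75
position: [0.6445, -0.0131, 0.249]
tool_rot: [3.142, -0.001, 2.562]
force: [-0.3, -0.7, 0.3]
grip_width: 0.0271
finger_force: 20.7
[(0.71, [273.7, 64.6, 96.9, 98.3]), (0.63, [170.2, 0.5, 109.2, 57.3])] [[318.85592678 114.92318207]]
```

View pics/w3.png

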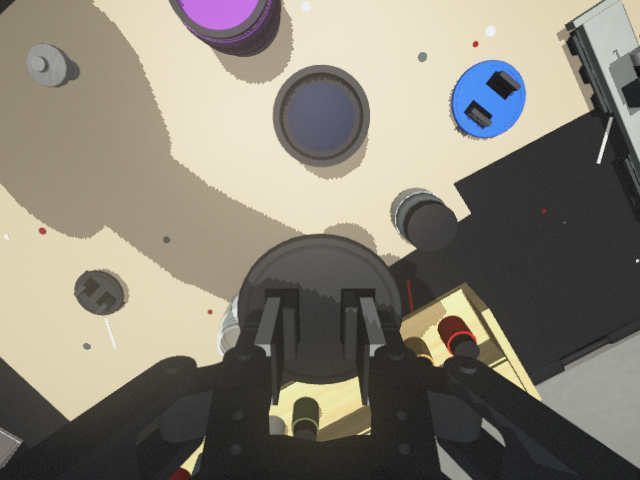

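```bash
python3 - <<'E'
from h import *
f=optics.grab_frame("wrist"); g=cv2.GaussianBlur(cv2.cvtColor(f["frame"],cv2.COLOR_BGR2GRAY),(3,3),0)
c0=np.array([321,115.]); 
# radial edges: dominant gradient radii
th=np.radians(np.arange(0,360,3)); r=np.arange(25,58,.5)
def prof(c):
    mx=(c[0]+np.outer(np.cos(th),r)).astype(np.float32); my=(c[1]+np.outer(np.sin(th),r)).astype(np.float32)
    return cv2.remap(g,mx,my,cv2.INTER_LINEAR).astype(float)
d=np.diff(prof(c0),axis=1)
print(np.round(prof(c0).mean(0)[::2]).astype(int))
C=-f["R"].T@f["t"]; print("cam",C)
for name,lo,hi,sg in (("outer",42,56,1),("rimin",33,44,1),("glass",30,42,-1)):
    k=(r[1:]>=lo)&(r[1:]<=hi); i=np.argmax(sg*d[:,k],1); rr=r[1:][k][i]; ok=abs(rr-np.median(rr))<4
    pts=np.c_[c0[0]+rr*np.cos(th),c0[1]+rr*np.sin(th)][ok].astype(np.float32)
    e=cv2.fitEllipse(pts); print(name,e,ok.sum(),[at(f,e[0],z)[:2].round(4) for z in (.092,.11)], "depth cam z at .092/.11", [(f["R"]@at(f,e[0],z)+f["t"])[2].round(4) for z in (.092,.11)])
cv2.imwrite("pics/w3c.png",cv2.resize(f["frame"][50:180,255:390],None,fx=4.4,fy=4.4,interpolation=cv2.INTER_CUBIC))
p=monitor.observe(); print(p["position"],p["tool_rot"])
E
```

```text
[ 95  94  94  94  94  94  94  94  94  95  95  94  91  86  81  78  78  83
  92 100 105 107 110 120 140 168 194 208 213 215 216 217 217]
cam [0.5827764  0.02870808 0.39121112]
outer ((320.3186340332031, 115.67620849609375), (98.03980255126953, 102.52259826660156), 178.64927673339844) 119 [array([0.5796, 0.0311]), array([0.5798, 0.031 ])] depth cam z at .092/.11 [np.float64(0.2848), np.float64(0.2677)]
rimin ((320.3164978027344, 115.83747863769531), (84.14591979980469, 86.95838165283203), 178.8225860595703) 115 [array([0.5797, 0.031 ]), array([0.5799, 0.0309])] depth cam z at .092/.11 [np.float64(0.2849), np.float64(0.2677)]
glass ((320.7904357910156, 117.61112213134766), (76.1181411743164, 78.37594604492188), 30.448469161987305) 112 [array([0.5809, 0.0307]), array([0.581 , 0.0305])] depth cam z at .092/.11 [np.float64(0.2852), np.float64(0.2681)]
[ 0.64463026 -0.01249201  0.2494358 ] [ 3.14144291e+00 -1.78630778e-04  2.56351619e+00]
```

View pics/w3c.png

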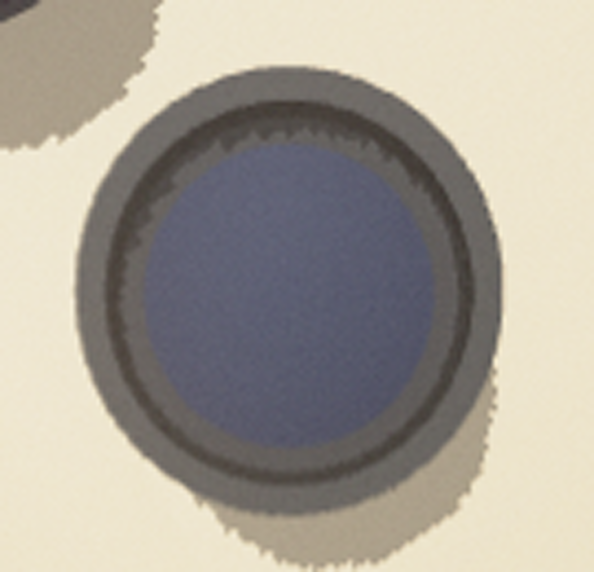

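```bash
python3 -m handwheel '[{"dx":2.6,"dy":0.04,"dz":0,"wx":0,"wy":0,"wz":0,"claw":20},{"dx":2.6,"dy":0.04,"dz":0,"wx":0,"wy":0,"wz":0,"claw":20},{"dx":2.59,"dy":0.03,"dz":0,"wx":0,"wy":0,"wz":0,"claw":20},{"dx":0,"dy":0,"dz":3,"wx":0,"wy":0,"wz":0,"claw":20},{"dx":0,"dy":0,"dz":3,"wx":0,"wy":0,"wz":0,"claw":20},{"dx":0,"dy":0,"dz":3,"wx":0,"wy":0,"wz":0,"claw":20},{"dx":0,"dy":0,"dz":2,"wx":0,"wy":0,"wz":0,"claw":20},{"dx":0,"dy":0,"dz":0.9,"wx":0,"wy":0,"wz":0,"claw":20}]' 20
python3 -m handwheel '[{"dx":0,"dy":0,"dz":0,"wx":0,"wy":0,"wz":0,"claw":20},{"dx":0,"dy":0,"dz":0,"wx":0,"wy":0,"wz":0,"claw":20},{"dx":0,"dy":0,"dz":0,"wx":0,"wy":0,"wz":0,"claw":20}]' 20
python3 - <<'E'
from h import *
p=monitor.observe(); print(p["position"],p["tool_rot"],p["force"]); P=p["position"]
f=optics.grab_frame("wrist"); t=optics.grab_frame("top"); s=optics.grab_frame("scene")
print(shift(np.array([.580,.031,P[2]])-P,p["tool_rot"][2]))
z=P[2]-.0005
def ring(f,c,r,z,im,col):
    a=np.linspace(0,2*np.pi,60); q=proj(f,np.c_[c[0]+r*np.cos(a),c[1]+r*np.sin(a),0*a+z]); cv2.polylines(im,[np.round(q*8).astype(np.int32)],True,col,1,cv2.LINE_AA,3)
a=f["frame"].copy(); ring(f,P,.0335,z,a,(0,255,0))
b=s["frame"].copy()
cv2.imwrite("pics/c1.png",np.hstack([cv2.resize(a[200:400,200:440],(480,400)),cv2.resize(b[180:260,295:355],(300,400),interpolation=cv2.INTER_CUBIC)]))
E
```

```text
clock: 9.9
position: [0.5801, 0.0303, 0.1296]
tool_rot: [-3.141, -0.001, 2.562]
force: [-0.0, 0.4, 0.2]
grip_width: 0.0266
finger_force: 20.7
clock: 10.28
position: [0.5808, 0.0298, 0.131]
tool_rot: [3.141, 0.001, 2.562]
force: [-0.4, -0.5, -0.9]
grip_width: 0.0267
finger_force: 20.7
[0.58076924 0.02982504 0.13101069] [3.14108272e+00 9.08921890e-04 2.56156611e+00] [-0.37161722 -0.51564322 -0.90539568]
[ 0.12873638  0.05612164 -0.        ]
```

View pics/c1.png

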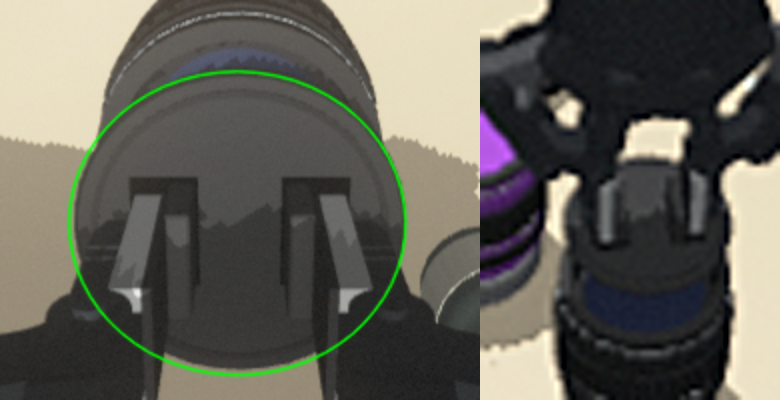

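```bash
python3 -m handwheel '[{"dx":0.1,"dy":0.05,"dz":0.4,"wx":0,"wy":0,"wz":0,"claw":20},{"dx":0,"dy":0,"dz":0.4,"wx":0,"wy":0,"wz":0,"claw":20},{"dx":0,"dy":0,"dz":0.3,"wx":0,"wy":0,"wz":0,"claw":20},{"dx":0,"dy":0,"dz":0.2,"wx":0,"wy":0,"wz":0,"claw":20},{"dx":0,"dy":0,"dz":0,"wx":0,"wy":0,"wz":0,"claw":20},{"dx":0,"dy":0,"dz":0,"wx":0,"wy":0,"wz":0,"claw":20}]' 20
python3 -m handwheel '[{"dx":0,"dy":0,"dz":0.1,"wx":0,"wy":0,"wz":0,"claw":20},{"dx":0,"dy":0,"dz":0.1,"wx":0,"wy":0,"wz":0,"claw":20},{"dx":0,"dy":0,"dz":0.1,"wx":0,"wy":0,"wz":0,"claw":20},{"dx":0,"dy":0,"dz":0,"wx":0,"wy":0,"wz":0,"claw":20}]' 20
```

```text
clock: 11.18
position: [0.5799, 0.0308, 0.1174]
tool_rot: [3.142, 0.0, 2.562]
force: [1.0, 0.2, -0.6]
grip_width: 0.027
finger_force: 20.7
clock: 11.68
position: [0.5798, 0.0308, 0.1142]
tool_rot: [-3.142, -0.0, 2.562]
force: [-0.1, 0.4, -0.1]
grip_width: 0.0269
finger_force: 20.7
```

```bash
python3 -m handwheel '[{"dx":0,"dy":0,"dz":0.1,"wx":0,"wy":0,"wz":0,"claw":20},{"dx":0,"dy":0,"dz":0.1,"wx":0,"wy":0,"wz":0,"claw":20},{"dx":0,"dy":0,"dz":0.1,"wx":0,"wy":0,"wz":0,"claw":20},{"dx":0,"dy":0,"dz":0.1,"wx":0,"wy":0,"wz":0,"claw":20},{"dx":0,"dy":0,"dz":0,"wx":0,"wy":0,"wz":0,"claw":20}]' 20
```

```text
clock: 12.3
position: [0.5798, 0.0308, 0.1102]
tool_rot: [-3.142, -0.0, 2.562]
force: [-0.9, 0.1, -0.3]
grip_width: 0.0266
finger_force: 20.7
```

```bash
python3 -m handwheel '[{"dx":0,"dy":0,"dz":0.1,"wx":0,"wy":0,"wz":0,"claw":20},{"dx":0,"dy":0,"dz":0.1,"wx":0,"wy":0,"wz":0,"claw":20},{"dx":0,"dy":0,"dz":0,"wx":0,"wy":0,"wz":0,"claw":20}]' 20
```

```text
clock: 12.68
position: [0.5798, 0.0308, 0.1082]
tool_rot: [-3.141, -0.0, 2.562]
force: [-0.8, 0.3, 0.2]
grip_width: 0.0266
finger_force: 20.7
```

```bash
for i in 1; do python3 -m handwheel '[{"dx":0,"dy":0,"dz":0.1,"wx":0,"wy":0,"wz":0,"claw":20},{"dx":0,"dy":0,"dz":0.1,"wx":0,"wy":0,"wz":0,"claw":20},{"dx":0,"dy":0,"dz":0,"wx":0,"wy":0,"wz":0,"claw":20}]' 20; done
```

```text
clock: 13.05
position: [0.5798, 0.0308, 0.1062]
tool_rot: [-3.141, -0.0, 2.562]
force: [0.3, -0.8, -0.7]
grip_width: 0.0272
finger_force: 20.7
```

```bash
python3 -m handwheel '[{"dx":0,"dy":0,"dz":0.1,"wx":0,"wy":0,"wz":0,"claw":20},{"dx":0,"dy":0,"dz":0.1,"wx":0,"wy":0,"wz":0,"claw":20},{"dx":0,"dy":0,"dz":0,"wx":0,"wy":0,"wz":0,"claw":20}]' 20
```

```text
clock: 13.42
position: [0.5798, 0.0308, 0.1042]
tool_rot: [-3.141, -0.0, 2.562]
force: [-0.7, -0.4, 0.0]
grip_width: 0.0267
finger_force: 20.7
```

```bash
python3 -m handwheel '[{"dx":0,"dy":0,"dz":0.1,"wx":0,"wy":0,"wz":0,"claw":20},{"dx":0,"dy":0,"dz":0.05,"wx":0,"wy":0,"wz":0,"claw":20},{"dx":0,"dy":0,"dz":0,"wx":0,"wy":0,"wz":0,"claw":20}]' 20
```

```text
clock: 13.8
position: [0.5798, 0.0308, 0.1027]
tool_rot: [-3.142, -0.0, 2.562]
force: [-0.5, 0.4, -0.5]
grip_width: 0.0267
finger_force: 20.7
```

```bash
python3 -m handwheel '[{"dx":0,"dy":0,"dz":0.05,"wx":0,"wy":0,"wz":0,"claw":20},{"dx":0,"dy":0,"dz":0.05,"wx":0,"wy":0,"wz":0,"claw":20},{"dx":0,"dy":0,"dz":0,"wx":0,"wy":0,"wz":0,"claw":20}]' 20
```

```text
clock: 14.18
position: [0.5798, 0.0308, 0.1018]
tool_rot: [-3.142, -0.0, 2.562]
force: [0.1, 0.7, -0.8]
grip_width: 0.0271
finger_force: 20.7
```

```bash
python3 -m handwheel '[{"dx":0,"dy":0,"dz":0.05,"wx":0,"wy":0,"wz":0,"claw":20},{"dx":0,"dy":0,"dz":0.05,"wx":0,"wy":0,"wz":0,"claw":20},{"dx":0,"dy":0,"dz":0,"wx":0,"wy":0,"wz":0,"claw":20}]' 20
```

```text
clock: 14.55
position: [0.5799, 0.0308, 0.1008]
tool_rot: [-3.142, -0.0, 2.562]
force: [-0.4, -0.1, -0.6]
grip_width: 0.0268
finger_force: 20.7
```

```bash
python3 -m handwheel '[{"dx":0,"dy":0,"dz":0.05,"wx":0,"wy":0,"wz":0,"claw":20},{"dx":0,"dy":0,"dz":0.05,"wx":0,"wy":0,"wz":0,"claw":20},{"dx":0,"dy":0,"dz":0,"wx":0,"wy":0,"wz":0,"claw":20}]' 20
```

```text
clock: 14.92
position: [0.5799, 0.0308, 0.0998]
tool_rot: [-3.142, -0.0, 2.562]
force: [-0.1, 0.7, -1.1]
grip_width: 0.0271
finger_force: 20.7
```

```bash
python3 - <<'E'
from h import *
f=optics.grab_frame("wrist");s=optics.grab_frame("scene")
cv2.imwrite("pics/c2.png",np.hstack([cv2.resize(f["frame"][200:400,200:440],(480,400)),cv2.resize(s["frame"][190:270,295:355],(300,400),interpolation=cv2.INTER_CUBIC)]))
E
```

```text
(no output)
```

View pics/c2.png

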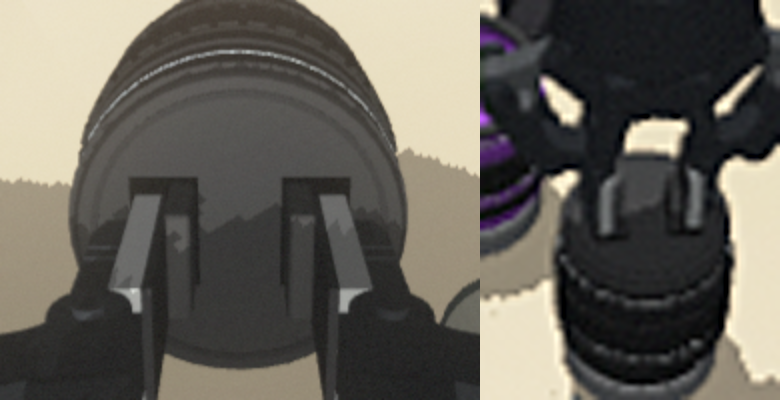

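```bash
python3 -m handwheel '[{"dx":0,"dy":0,"dz":0.05,"wx":0,"wy":0,"wz":0,"claw":20},{"dx":0,"dy":0,"dz":0.05,"wx":0,"wy":0,"wz":0,"claw":20},{"dx":0,"dy":0,"dz":0,"wx":0,"wy":0,"wz":0,"claw":20}]' 20
```

```text
clock: 15.4
position: [0.5798, 0.0308, 0.0988]
tool_rot: [-3.142, -0.0, 2.562]
force: [0.2, -1.0, -0.2]
grip_width: 0.0268
finger_force: 20.7
```

```bash
python3 -m handwheel '[{"dx":0,"dy":0,"dz":0.05,"wx":0,"wy":0,"wz":0,"claw":20},{"dx":0,"dy":0,"dz":0,"wx":0,"wy":0,"wz":0,"claw":20}]' 20
```

```text
clock: 15.65
position: [0.5799, 0.0309, 0.0984]
tool_rot: [3.142, 0.0, 2.562]
force: [-1.1, -0.7, 2.8]
grip_width: 0.0267
finger_force: 21.3
```

```bash
python3 -m handwheel '[{"dx":0,"dy":0,"dz":0.05,"wx":0,"wy":0,"wz":0,"claw":20},{"dx":0,"dy":0,"dz":0,"wx":0,"wy":0,"wz":0,"claw":20}]' 20
```

```text
clock: 15.9
position: [0.58, 0.0309, 0.0984]
tool_rot: [3.142, 0.001, 2.562]
force: [-3.4, -1.2, 11.0]
grip_width: 0.0267
finger_force: 23.0
```

```bash
python3 -m handwheel '[{"dx":0,"dy":0,"dz":0,"wx":0,"wy":0,"wz":0,"claw":35},{"dx":0,"dy":0,"dz":0,"wx":0,"wy":0,"wz":0,"claw":45},{"dx":0,"dy":0,"dz":0,"wx":0,"wy":0,"wz":0,"claw":55},{"dx":0,"dy":0,"dz":0,"wx":0,"wy":0,"wz":0,"claw":65},{"dx":0,"dy":0,"dz":0,"wx":0,"wy":0,"wz":0,"claw":65},{"dx":0,"dy":0,"dz":0,"wx":0,"wy":0,"wz":0,"claw":65}]' 20
python3 -m handwheel '[{"dx":0,"dy":0,"dz":-0.3,"wx":0,"wy":0,"wz":0,"claw":65},{"dx":0,"dy":0,"dz":-1,"wx":0,"wy":0,"wz":0,"claw":65},{"dx":0,"dy":0,"dz":-3,"wx":0,"wy":0,"wz":0,"claw":65},{"dx":0,"dy":0,"dz":-4,"wx":0,"wy":0,"wz":0,"claw":65},{"dx":-3,"dy":0,"dz":-4,"wx":0,"wy":0,"wz":0,"claw":65},{"dx":-4,"dy":0,"dz":-3,"wx":0,"wy":0,"wz":0,"claw":65},{"dx":0,"dy":0,"dz":0,"wx":0,"wy":0,"wz":0,"claw":65},{"dx":0,"dy":0,"dz":0,"wx":0,"wy":0,"wz":0,"claw":65}]' 20
python3 - <<'E'
from h import *
f=optics.grab_frame("wrist");s=optics.grab_frame("scene"); print(proj(f,[.58,.031,.095]))
u,v=proj(f,[.58,.031,.095])[0].astype(int); u=min(max(u,65),574);v=min(max(v,65),414)
cv2.imwrite("pics/c3.png",np.hstack([cv2.resize(f["frame"][v-65:v+65,u-65:u+65],(480,480),interpolation=cv2.INTER_CUBIC),cv2.resize(s["frame"][190:270,300:350],(300,480),interpolation=cv2.INTER_CUBIC)]))
E
```

```text
clock: 16.65
position: [0.5798, 0.0308, 0.0978]
tool_rot: [-3.142, -0.0, 2.562]
force: [-0.7, 0.4, 0.3]
grip_width: 0.0558
finger_force: 0.0
clock: 17.65
position: [0.6379, -0.0072, 0.2508]
tool_rot: [-3.142, -0.001, 2.562]
force: [0.2, 0.3, -0.7]
grip_width: 0.0553
finger_force: 0.0
[[319.28699348 128.54617734]]
```

View pics/c3.png

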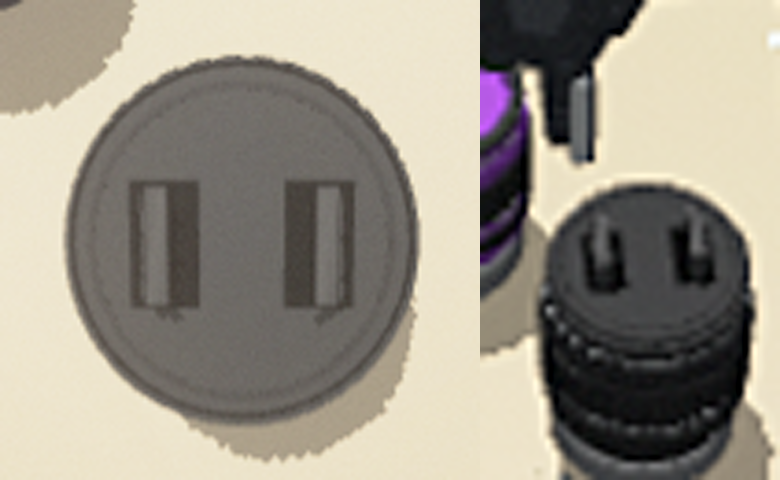

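```bash
python3 -c "
from workcell import job_done; print(job_done())"
```

```text
the job is handed in; nothing more can be done
None
```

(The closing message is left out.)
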